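# Put the press tooling away in its nests

## Robot

A 6-joint arm with a two-finger parallel gripper is mounted at the origin on the work surface. World frame = base frame: x ahead of the robot, y to its left, z up, the work surface at z = 0. Lengths are in m, angles in rad, forces in N, time in s.
With the tool pointing down it reaches from about 0.275 to 1 m from the base axis. Payload 8.4 kg.
Tool frame: the origin (TCP) lies on the centre line of the jaws, within the pads' length; the fingertips stand 14 mm ahead of it and the grasp point (between the pads) lies 5 mm behind it; z points along the fingers, y is the direction in which the jaws open and shut (so a half turn about z gives the same grasp; the last joint's range is limited). The gripper opens to 85 mm and grips with 20 to 120 N. Pads are 22 mm wide; open, the fingers measure 114 mm over their backs; the gripper's body (76 mm by 85 mm) begins 54 mm behind the grasp point. The pads swing forward as they close: fully open they stand 13 mm farther back than shut.
Start: joints at [-1.322, 0.353, 1.633, -0, 1.155, -0.002], TCP at [0.155, -0.605, 0.245] pointing down, gripper open.
Joint ranges: [-2.63, 2.63], [-0.92, 2.1], [0.06, 2.66], [-1.3, 4.44], [0, 2.69], [-3.02, 3.02]. Speed limits (rad/s): [2.22, 2.22, 2.79, 3.14, 3.14, 3.14].

## Interface

Orientations are given as [roll, pitch, yaw] about the fixed x, y, z axes, in that order (R = Rz(yaw) Ry(pitch) Rx(roll)).
In Python, from plant import bot gives the robot as it stands. The module is installed in compiled form; this text tells all that it offers.
- The arm moves only by the tool carry_out, never from a script. Its argument "plan" is a list of rows, each an object with "fingers": the opening, from 0 (shut) to 1 (fully open); "delta_pos": the shift along the tool's x, y, z in cm, a list of three; "turn": the turn about the tool's z in rad. In form: [{"fingers": fingers, "delta_pos": [x, y, z], "turn": turn}, ...]. A call has exactly 10 rows; each row is the pose to reach, as a shift and turn from the pose commanded when the call began, along the tool's axes at that moment; what a row does not reach only later rows make up. A row lasts 1/12 s, in which the tool goes at most 41.7 mm and 7.16 degrees, less where a joint would pass 70% of its speed; a pose out of reach is approached as far as the arm can. A call with a gripper value outside its range is refused whole. The fingers move at their own pace and stop on an object; the grip force is fixed at half the most. Time passes only in rows, so rows that repeat a pose let the fingers close, or fill a call up. It gives the time, the measured TCP pose, the force and the opening at its end, in the units of the state.
- bot.state(): the state, without advancing time (a new reading comes with each control period).
- bot.snapshot(name): name is "scene" or "top" or "wrist"; returns a dict with "pixels" (384x512x3 uint8, red, green, blue), "z_map" (384x512 float32, m along the optical axis (not along the pixel's ray), 0 where there is no reading), "fovy" (degrees; the focal length in pixels is half the picture's height over the tangent of half this angle, whatever the lens; pixels are square), "cx", "cy" (the principal point, pixels), "k1" (the pictures are not rectified: a ray, as slopes to the right and down, at radius r is drawn at 1 + k1 r^2 times it, then the intrinsics apply), "rvec" (rotation vector, rad) and "tvec" (3), from world to camera coordinates, as OpenCV has them. Camera axes: x right, y down, z forward; pixel columns grow to the right and rows downward; lengths in m; the calibration is good to about 2 mm. A picture is of the moment at which its call begins.
- bot.close_job(): hands the job in, once; it reports no verdict.
The state is a dict: "clock": time; "qpos": joint angles; "joint_velocities": joint speeds; "tau": joint torques, N m; "position": TCP position; "tcp_rot": TCP orientation; "ft_force": force on the tool from outside, world axes, zero at the start; "torque": the same for the moment, N m; "finger_gap": opening from 0.0 (shut) to 1.0 (fully open).
Only numpy, scipy, OpenCV 4.12 (cv2) and the standard library are available. Lean on these libraries where they do the work, as an engineer would, in place of code of your own. Each camera call takes 0.05 s, during which the arm holds its last target.

## Task

The tooling of the sheet-metal press has come back in one stack: take it apart from the top and put each part into its own plywood nest, the one whose pocket fits its shape and size - the punch (nose up), the stripper bar, the die ring and the die block. Each must lie flat on its pocket's floor, the same way up as it stood in the stack and not on the rim; set the parts down gently, without dropping any, and leave the grey tin and the yellow tape measure where they are.

Things in the scene. Friction and masses are not known exactly. Their poses are not given: they have to be found in the camera images.
- block_mid (a point): The die block, lowest in the stack: a bright steel square block 64 x 64 mm, 34 mm tall, with a 28 mm round bore through it from top to bottom. The point is its centre, half-way up (17 mm above its underside). x and y are square to its sides, z up. About 0.7 kg.
- ring_mid (a point): The die ring, second from the bottom: a dark steel ring, 54 mm outside diameter, 28 mm bore, 30 mm tall. The point is its centre, half-way up (15 mm above its underside); z up. About 0.45 kg.
- bar_mid (a point): The stripper bar, lying flat on the ring: an aluminium bar 84 mm long (its x), 40 mm wide (its y), 30 mm tall, with two dark screw holes in its top. The point is its centre, half-way up (15 mm above its underside). About 0.26 kg.
- punch_mid (a point): The punch, standing nose up on top of the stack: a steel turned part 56 mm tall in three steps: a foot flange 34 mm in diameter and 12 mm tall, then a shank 26 mm in diameter up to 40 mm above the underside (the place to grip it), then a nose 18 mm in diameter. The point is on its axis, half-way up (28 mm above its underside); z up. About 0.25 kg.
- nest_block_floor (a point): Nest: fixed plywood slab 120 (x) by 100 mm (y), 12 mm thick, black floor in its pocket: a 82 x 82 mm square pocket, for the square die block (sides parallel). The point is the centre of the pocket floor, 6 mm above the bench; pocket 6 mm deep. z up. 9 mm play around the part, no room for fingers in the pocket: keep fingertips 8 mm or more above the part's underside.
- nest_ring_floor (a point): Nest: fixed plywood slab 120 (x) by 100 mm (y), 12 mm thick, black floor in its pocket: the larger round pocket, 72 mm in diameter, for the die ring. The point is the centre of the pocket floor, 6 mm above the bench; pocket 6 mm deep. z up. 9 mm play around the part, no room for fingers in the pocket: keep fingertips 8 mm or more above the part's underside.
- nest_bar_floor (a point): Nest: fixed plywood slab 120 (x) by 100 mm (y), 12 mm thick, black floor in its pocket: a long rectangular pocket, 102 mm (its x) by 58 mm (its y), for the stripper bar (either way round). The point is the centre of the pocket floor, 6 mm above the bench; pocket 6 mm deep. z up. 9 mm play around the part, no room for fingers in the pocket: keep fingertips 8 mm or more above the part's underside.
- nest_punch_floor (a point): Nest: fixed plywood slab 120 (x) by 100 mm (y), 12 mm thick, black floor in its pocket: the smaller round pocket, 52 mm in diameter, for the punch. The point is the centre of the pocket floor, 6 mm above the bench; pocket 6 mm deep. z up. 9 mm play around the part, no room for fingers in the pocket: keep fingertips 8 mm or more above the part's underside.
- tin_center (a point): Bystander: a closed grey tin 60 mm in diameter and 65 mm tall, standing on the bench beyond the stack; the point is its centre. Not to be moved.
- tape_center (a point): Bystander: a yellow tape measure case 62 x 34 x 58 mm standing on the bench to the left of the nests; the point is the centre of the case. Not to be moved. (A hammer lying farther out is of no concern.)

How it is judged:
At the end, for the whole second after the job is handed in: Punch, stripper bar, die ring and die block each sit in their own nest: centre within 15 mm of the pocket's centre, flat on the pocket floor (height within 2.5 mm above and 4 mm below, tilt under 0.04 rad, same way up as at the start), and at rest (horizontal distance between block_mid and nest_block_floor below 0.015 m and z of block_mid in the frame of nest_block_floor between 0.013 and 0.0195 m and angle between each of block_mid, ring_mid, bar_mid, punch_mid's own z axis and vertical below 0.04 rad and linear speed of each of block, ring, bar, punch below 0.02 m/s and angular speed of each of block, ring, bar, punch below 0.2 rad/s and horizontal distance between ring_mid and nest_ring_floor below 0.015 m and z of ring_mid in the frame of nest_ring_floor between 0.011 and 0.0175 m and horizontal distance between bar_mid and nest_bar_floor below 0.015 m and z of bar_mid in the frame of nest_bar_floor between 0.011 and 0.0175 m and horizontal distance between punch_mid and nest_punch_floor below 0.015 m and z of punch_mid in the frame of nest_punch_floor between 0.024 and 0.0305 m); the robot touches nothing.
It fails at once if the block is dropped or knocked down (moves faster than 0.8 m/s, a free fall of about 3 cm, with no finger on it) (linear speed of block above 0.8 m/s and contact force between the fingers and block below 0.1 N).
It fails at once if the ring is dropped or knocked down (moves faster than 0.8 m/s, a free fall of about 3 cm, with no finger on it) (linear speed of ring above 0.8 m/s and contact force between the fingers and ring below 0.1 N).
It fails at once if the bar is dropped or knocked down (moves faster than 0.8 m/s, a free fall of about 3 cm, with no finger on it) (linear speed of bar above 0.8 m/s and contact force between the fingers and bar below 0.1 N).
It fails at once if the punch is dropped or knocked down (moves faster than 0.8 m/s, a free fall of about 3 cm, with no finger on it) (linear speed of punch above 0.8 m/s and contact force between the fingers and punch below 0.1 N).
It fails at once if the tin or the tape measure is shoved or knocked over (moved more than 30 mm) (distance of any of tin_center, tape_center from where it was at the start of the episode above 0.03 m).
It also fails if it takes over 106 s, if anything falls off the work surface, if the arm or the gripper's body presses on something with over 40 N, if the wrist force passes 120 N, or if a joint passes its speed limit or range.

## Working session

There is one attempt and no reset: what is moved stays moved. The work goes in short steps, Python scripts to look and compute and a tool call to move; the robot and the scene stay as the last step left them, time stands still between calls to the robot, and variables do not carry over. Pictures are saved under pics/ and viewed, and the job is handed in when it is done.

Besides the shell and the picture viewer there is one more tool, called by a JSON object that holds its "method" and its "body". carry_out: Moves the arm, as the interface text tells. Its arguments: {"type":"object","properties":{"plan":{"type":"array"}},"required":["plan"]}

```bash
mkdir -p pics; cat > h.py <<'E'
import numpy as np, cv2
from plant import bot
def save(n,s,crop=None,k=1):
    im=s['pixels'][:,:,::-1]
    if crop: im=im[crop[1]:crop[3],crop[0]:crop[2]]
    if k!=1: im=cv2.resize(im,None,fx=k,fy=k,interpolation=cv2.INTER_CUBIC)
    cv2.imwrite('pics/'+n+'.png',im)
def cloud(s):
    H,W=s['z_map'].shape; f=H/2/np.tan(np.radians(s['fovy'])/2)
    K=np.array([[f,0,s['cx']],[0,f,s['cy']],[0,0,1]])
    u,v=np.meshgrid(np.arange(W),np.arange(H))
    p=cv2.undistortPoints(np.stack([u,v],-1).reshape(-1,1,2).astype(float),K,np.array([s['k1'],0,0,0,0.])).reshape(H,W,2)
    z=s['z_map'][...,None]; c=np.concatenate([p*z,z],-1)
    R,_=cv2.Rodrigues(np.array(s['rvec'],float)); 
    w=(c-np.array(s['tvec']))@R
    w[s['z_map']==0]=np.nan
    return w
E
python3 - <<'E'
from h import *
import pickle
for n in ['scene','top','wrist']:
    s=bot.snapshot(n); save(n+'0',s); pickle.dump(s,open(n+'0.pkl','wb')); print(n,s['fovy'],s['k1'],s['cx'],s['cy'],s['rvec'],s['tvec'])
print(bot.state())
E
```

```text
scene 53.849206280072416 0.03453084248435124 259.84387917580796 194.396052350921 [ 1.69466802  1.81054006 -0.778773  ] [ 0.00560774 -0.31333952  1.32623158]
top 56.789146672568215 -0.08494912177255395 259.3991946750456 194.26094438504944 [ 2.18401744 -2.21040373  0.10995615] [0.03695084 0.57374591 1.03143426]
wrist 65.2539126042256 -0.04580931505567761 257.3079141242708 190.18793270499987 [-2.3052782   1.79119699  0.24457081] [-0.62354554 -0.03382047  0.37824934]
{'clock': 0.15, 'qpos': array([-1.32241463e+00,  3.53520575e-01,  1.63392481e+00,  2.66916236e-05,
        1.15523210e+00, -2.36395553e-03]), 'joint_velocities': array([ 0.00088668, -0.00219689, -0.00410055,  0.0010603 , -0.00028432,
        0.00106385]), 'tau': array([ 1.75791470e-04, -6.05635142e+01, -3.42338204e+01,  2.77345021e-05,
        6.17629878e-03, -2.07045116e-05]), 'position': array([ 0.15502522, -0.60511854,  0.24473093]), 'tcp_rot': array([-3.14050788e+00, -2.69725936e-05,  2.50734847e-01]), 'ft_force': array([-0.38303025, -0.00947715,  0.29809259]), 'torque': array([ 0.00436911,  0.04304951, -0.04523444]), 'finger_gap': 0.9988695509471637}
```

View pics/scene0.png

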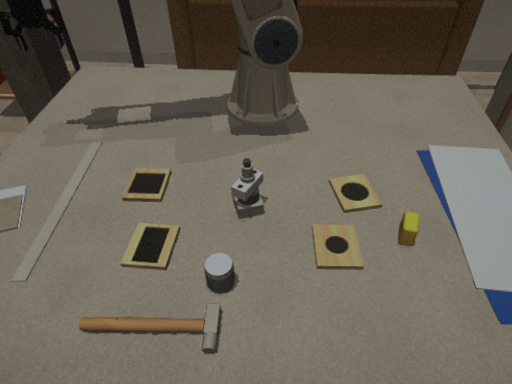

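View pics/top0.png

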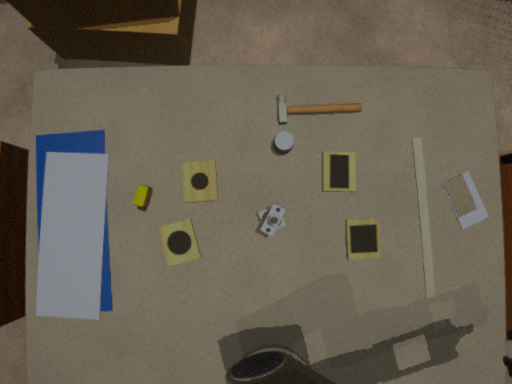

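View pics/wrist0.png

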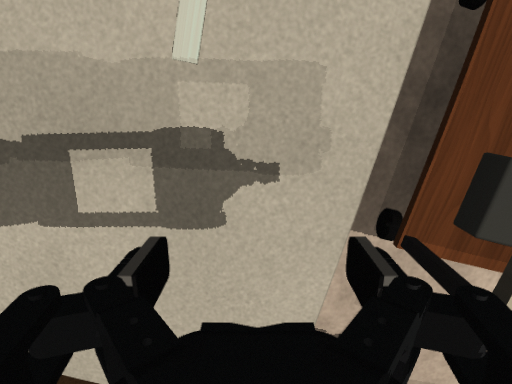

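The scene view shows the stack near (248,190). The black-floored nests are on both sides, with the tin and tape clear of them. In the top view the stack is at (271,220), bar nest (340,172), block nest (364,239), punch nest (200,181), ring nest (179,242), tin (284,142), tape (142,196).

```bash
python3 - <<'E'
from h import *
import pickle
s=pickle.load(open('top0.pkl','rb')); w=cloud(s)
save('topc',s,(120,120,400,280),2.85)
save('stack',s,(241,190,301,250),10)
save('scs',pickle.load(open('scene0.pkl','rb')),(215,145,285,225),8)
hsv=cv2.cvtColor(s['pixels'],cv2.COLOR_RGB2HSV); gray=hsv[...,2]
for n,(u,v) in dict(bar=(340,172),block=(364,239),punch=(200,181),ring=(179,242)).items():
    for nm,m in (('floor',gray<50),('slab',(hsv[...,1]>80)|(gray<50))):
        sub=np.zeros_like(gray); sub[v-26:v+27,u-26:u+27]=m[v-26:v+27,u-26:u+27]
        k,l,st,ce=cv2.connectedComponentsWithStats(sub.astype(np.uint8))
        i=l[v,u]; mm=l==i; P=w[mm]; P=P[~np.isnan(P[:,0])]
        r=cv2.minAreaRect((P[:,:2]*1000).astype(np.float32))
        print(n,nm,'px',ce[i].round(1),'mean',P.mean(0).round(4),'medz',np.median(P[:,2]).round(4),'rect',np.round(r[0],1),np.round(r[1],1),round(r[2],1))
for (u,v) in [(284,142),(142,196),(450,50+50)]: print((u,v),w[v,u])
# bench fit
print('bench z', [np.nanmedian(w[a:a+10,b:b+10,2]).round(4) for a,b in ((300,200),(200,230),(200,300),(250,240))])
d=w[190:250,241:301]
for lo,hi in ((.02,.045),(.05,.07),(.08,.1),(.1,.125),(.125,.16)):
    m=(d[...,2]>lo)&(d[...,2]<hi)
    if m.sum(): 
        P=d[m]; r=cv2.minAreaRect((P[:,:2]*1000).astype(np.float32)); print(lo,hi,m.sum(),P.mean(0).round(4),np.median(P[:,2]).round(4),np.round(r[0],1),np.round(r[1],1),round(r[2],1))
E
```

```text
bar floor px [339. 171.] mean [ 0.6436 -0.2141  0.0062] medz 0.0062 rect [ 643.9 -214.2] [51.4 93.2] 88.5
bar slab px [338.3 171.1] mean [ 0.6432 -0.2113  0.0087] medz 0.0089 rect [ 643.9 -214.5] [104.8 123.7] 87.9
block floor px [363.1 238.4] mean [ 0.4378 -0.2824  0.0063] medz 0.0064 rect [ 437.9 -282.6] [76.7 76.2] 0.7
block slab px [362.8 238.5] mean [ 0.4377 -0.2808  0.0085] medz 0.0083 rect [ 437.5 -283.3] [122.3 107.9] 1.4
punch floor px [199.2 180.7] mean [0.6181 0.2098 0.0066] medz 0.0064 rect [617.2 210.7] [42.7 42.4] 89.5
punch slab px [199.3 181. ] mean [0.6167 0.2091 0.011 ] medz 0.0116 rect [618.3 211.3] [123.9 104.8] 3.4
ring floor px [178.9 242.1] mean [0.4352 0.2709 0.0065] medz 0.0065 rect [434.1 271.7] [63.1 62.3] 89.9
ring slab px [179.  242.2] mean [0.4353 0.2697 0.0101] medz 0.011 rect [434.7 271.9] [121.2 104.4] 15.1
(284, 142) [ 0.72078657 -0.04143003  0.06574784]
(142, 196) [0.57005554 0.36625149 0.0590999 ]
(450, 100) [ 0.87482488 -0.59168067 -0.00105324]
bench z [np.float64(0.0002), np.float64(0.0005), np.float64(0.0001), np.float64(0.0001)]
0.02 0.045 103 [0.5052 0.0011 0.0339] 0.0341 [502.  -4.] [64.  63.6] 20.4
0.05 0.07 38 [0.5066 0.0084 0.0633] 0.0637 [497.1  -0.7] [52.8 36.7] 49.0
0.08 0.1 326 [ 0.499  -0.0033  0.0938] 0.0936 [498.8  -3.7] [39.5 82.5] 62.6
0.1 0.125 45 [ 0.4976 -0.0007  0.1065] 0.1062 [497.6  -3.6] [30.8 30.8] 44.3
0.125 0.16 76 [ 0.4976 -0.0028  0.1419] 0.1424 [497.6  -3.1] [23.9 21. ] 89.3
```

View pics/topc.png

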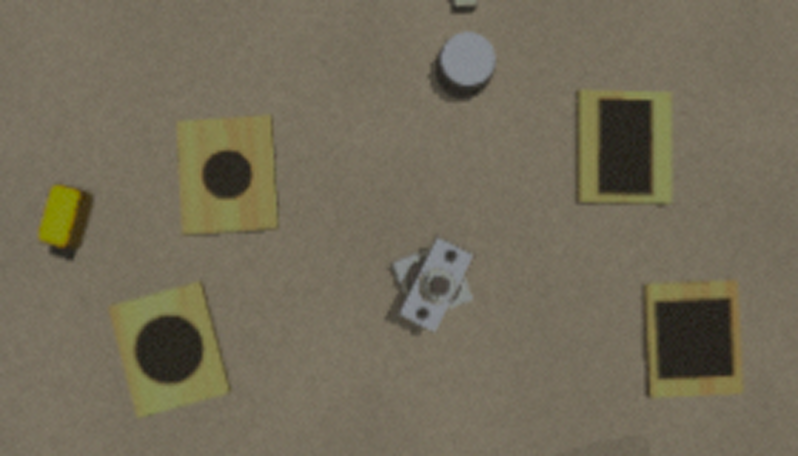

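View pics/stack.png

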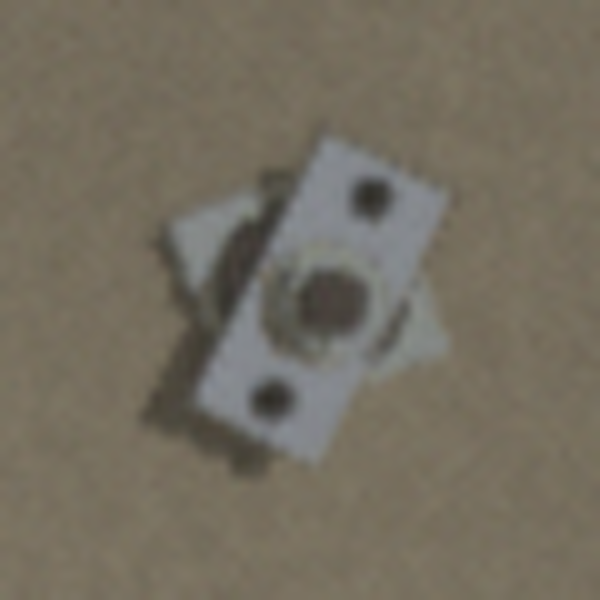

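View pics/scs.png

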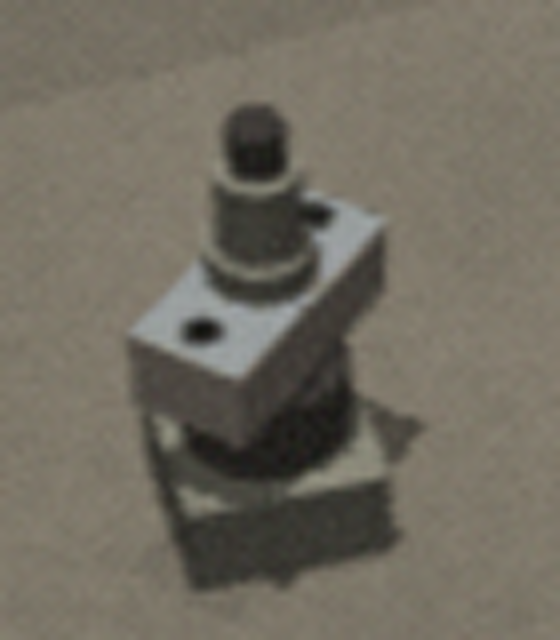

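```bash
cat >> h.py <<'E'
def go(X,Y,Z,yaw=None):
    s=bot.state(); p=s['position']; R=cv2.Rodrigues(np.zeros(3))[0]
    a=s['tcp_rot'][2]; d=np.array([X,Y,Z])-p
    t=100*np.array([np.cos(a)*d[0]+np.sin(a)*d[1],np.sin(a)*d[0]-np.cos(a)*d[1],-d[2]])
    print('delta cm',t.round(2),'turn',None if yaw is None else round(-((yaw-a+np.pi)%(2*np.pi)-np.pi),3),'dist cm',np.linalg.norm(t).round(1),'pos',p.round(4),'rot',s['tcp_rot'].round(3),'gap',round(s['finger_gap'],3),'clk',s['clock'],'F',s['ft_force'].round(1))
E
python3 -c "
from h import *
go(.498,-.003,.245,-.48)"
```

```text
delta cm [ 4.816e+01 -4.982e+01 -3.000e-02] turn 0.731 dist cm 69.3 pos [ 0.155  -0.6051  0.2447] rot [-3.141 -0.     0.251] gap 0.999 clk 0.15 F [-0.4 -0.   0.3]
```

{"method": "carry_out", "body": {"plan": [{"fingers":1,"delta_pos":[2.6,-2.7,0],"turn":0.08},{"fingers":1,"delta_pos":[5.2,-5.4,0],"turn":0.16},{"fingers":1,"delta_pos":[7.8,-8.1,0],"turn":0.24},{"fingers":1,"delta_pos":[10.4,-10.8,0],"turn":0.32},{"fingers":1,"delta_pos":[13,-13.5,0],"turn":0.4},{"fingers":1,"delta_pos":[15.6,-16.2,0],"turn":0.48},{"fingers":1,"delta_pos":[18.2,-18.9,0],"turn":0.56},{"fingers":1,"delta_pos":[20.8,-21.6,0],"turn":0.64},{"fingers":1,"delta_pos":[23.4,-24.3,0],"turn":0.73},{"fingers":1,"delta_pos":[26,-27,0],"turn":0.73}]}}

```text
clock: 0.98
position: [0.3403, -0.2776, 0.2453]
tcp_rot: [-3.142, -0.0, -0.485]
ft_force: [1.0, 0.5, -0.1]
finger_gap: 0.996
```

```bash
python3 -c "
from h import *
go(.498,-.003,.245,-.48)"
```

```text
delta cm [ 1.140e+00 -3.165e+01  3.000e-02] turn -0.005 dist cm 31.7 pos [ 0.3403 -0.2776  0.2453] rot [-3.142 -0.    -0.485] gap 0.996 clk 0.9833 F [ 1.   0.5 -0.1]
```

{"method": "carry_out", "body": {"plan": [{"fingers":1,"delta_pos":[0.2,-4,0],"turn":0},{"fingers":1,"delta_pos":[0.3,-8,0],"turn":0},{"fingers":1,"delta_pos":[0.4,-12,0],"turn":0},{"fingers":1,"delta_pos":[0.6,-16,0],"turn":0},{"fingers":1,"delta_pos":[0.7,-20,0],"turn":0},{"fingers":1,"delta_pos":[0.9,-24,0],"turn":0},{"fingers":1,"delta_pos":[1,-28,0],"turn":0},{"fingers":1,"delta_pos":[1.1,-30.5,0],"turn":0},{"fingers":1,"delta_pos":[1.1,-31.6,0],"turn":0},{"fingers":1,"delta_pos":[1.1,-31.6,0],"turn":0}]}}

```text
clock: 1.82
position: [0.4961, -0.0023, 0.245]
tcp_rot: [-3.141, 0.0, -0.476]
ft_force: [-0.6, -0.4, -0.1]
finger_gap: 1.004
```

```bash
python3 - <<'E'
from h import *
import pickle
s=bot.snapshot('wrist'); save('w1',s); pickle.dump(s,open('w1.pkl','wb')); w=cloud(s)
go(.498,-.003,.124,-.48)
for lo,hi in ((.03,.036),(.088,.098),(.146,.154)):
    m=(w[...,2]>lo)&(w[...,2]<hi)&(abs(w[...,0]-.498)<.06)&(abs(w[...,1]+.003)<.06)
    if m.sum()>5:
        P=w[m]; r=cv2.minAreaRect((P[:,:2]*1000).astype(np.float32)); print(lo,hi,m.sum(),P.mean(0).round(4),np.median(P[:,2]).round(4),np.round(r[0],1),np.round(r[1],1),round(r[2],1))
E
```

```text
delta cm [ 0.22 -0.18 12.09] turn 0.003 dist cm 12.1 pos [ 0.4952 -0.0036  0.2449] rot [ 3.141e+00  1.000e-03 -4.770e-01] gap 0.998 clk 1.8667 F [-0.8 -1.2 -0.8]
0.03 0.036 569 [ 0.5079 -0.005   0.0336] 0.0336 [501.5  -3.4] [64.1 64.2] 20.1
0.088 0.098 2346 [ 0.5035 -0.0058  0.0935] 0.0936 [498.   -3.2] [40. 84.] 62.6
0.146 0.154 402 [ 0.4976 -0.0035  0.1494] 0.1495 [497.3  -3.3] [16.4 17.3] 62.5
```

View pics/w1.png

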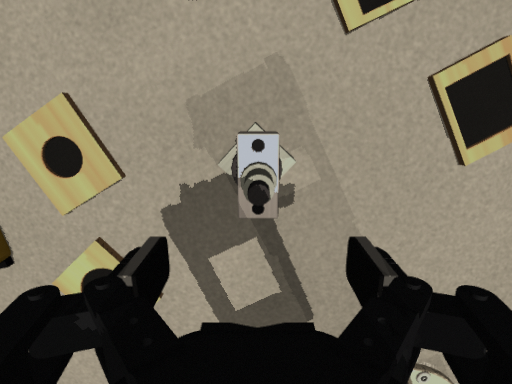

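The wrist view shows the stack centred between the jaws (punch nose at about (258,190)). Its heights and sizes match: nose at z 0.1495, bar 84x40, block 64x64. Now descending onto the shank.

{"method": "carry_out", "body": {"plan": [{"fingers":1,"delta_pos":[0.1,-0.1,2],"turn":0},{"fingers":1,"delta_pos":[0.2,-0.1,5],"turn":0},{"fingers":1,"delta_pos":[0.2,-0.1,8],"turn":0},{"fingers":1,"delta_pos":[0.2,-0.1,10],"turn":0},{"fingers":1,"delta_pos":[0.2,-0.1,11.5],"turn":0},{"fingers":1,"delta_pos":[0.2,-0.1,12.1],"turn":0},{"fingers":1,"delta_pos":[0.2,-0.1,12.1],"turn":0},{"fingers":0.6,"delta_pos":[0.2,-0.1,12.1],"turn":0},{"fingers":0.4,"delta_pos":[0.2,-0.1,12.1],"turn":0},{"fingers":0.1,"delta_pos":[0.2,-0.1,12.1],"turn":0}]}}

```text
clock: 2.7
position: [0.4984, -0.0043, 0.1254]
tcp_rot: [-3.141, -0.002, -0.48]
ft_force: [-0.4, -0.6, 0.0]
finger_gap: 0.602
```

{"method": "carry_out", "body": {"plan": [{"fingers":0,"delta_pos":[0,0,0],"turn":0},{"fingers":0,"delta_pos":[0,0,0],"turn":0},{"fingers":0,"delta_pos":[0,0,0],"turn":0},{"fingers":0,"delta_pos":[0,0,0],"turn":0},{"fingers":0,"delta_pos":[0,0,0],"turn":0},{"fingers":0,"delta_pos":[0,0,0],"turn":0},{"fingers":0,"delta_pos":[0,0,0],"turn":0},{"fingers":0,"delta_pos":[0,0,-0.5],"turn":0},{"fingers":0,"delta_pos":[0,0,-1.5],"turn":0},{"fingers":0,"delta_pos":[0,0,-2.5],"turn":0}]}}

```text
clock: 3.53
position: [0.4973, -0.004, 0.1499]
tcp_rot: [3.141, 0.001, -0.479]
ft_force: [0.5, 0.6, -3.7]
finger_gap: 0.282
```

```bash
python3 - <<'E'
from h import *
s=bot.snapshot('wrist'); save('w2',s)
go(.6175,.2105,.2)
E
```

```text
delta cm [  0.66 -24.51  -4.81] turn None dist cm 25.0 pos [ 0.4986 -0.004   0.1519] rot [-3.141e+00 -2.000e-03 -4.790e-01] gap 0.286 clk 3.5833 F [ 1.   0.5 -0.9]
```

View pics/w2.png

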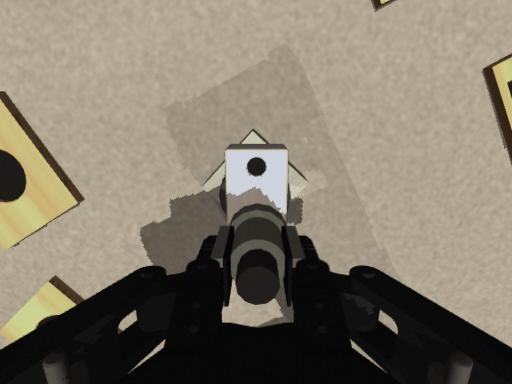

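The punch is held upright between the pads (around (258,260)), and the bar is still in place on the stack. Carrying it to the punch nest.

{"method": "carry_out", "body": {"plan": [{"fingers":0,"delta_pos":[0,-1.5,-0.4],"turn":0},{"fingers":0,"delta_pos":[0.1,-4,-0.8],"turn":0},{"fingers":0,"delta_pos":[0.2,-7,-0.8],"turn":0},{"fingers":0,"delta_pos":[0.3,-10.5,-0.8],"turn":0},{"fingers":0,"delta_pos":[0.4,-14,-0.8],"turn":0},{"fingers":0,"delta_pos":[0.5,-17.5,-0.8],"turn":0},{"fingers":0,"delta_pos":[0.6,-20.5,-0.8],"turn":0},{"fingers":0,"delta_pos":[0.7,-23,-0.8],"turn":0},{"fingers":0,"delta_pos":[0.7,-24.2,-0.8],"turn":0},{"fingers":0,"delta_pos":[0.7,-24.5,-0.8],"turn":0}]}}

```text
clock: 4.42
position: [0.6177, 0.212, 0.1575]
tcp_rot: [-3.141, -0.001, -0.478]
ft_force: [-0.6, -0.8, -3.2]
finger_gap: 0.284
```

```bash
python3 - <<'E'
from h import *
s=bot.snapshot('wrist'); save('w3',s)
go(.6175,.2105,.037)
E
```

```text
delta cm [ 0.07  0.03 12.03] turn None dist cm 12.0 pos [0.6171 0.2111 0.1573] rot [-3.141 -0.    -0.478] gap 0.287 clk 4.4667 F [ 1.2  0.2 -3.4]
```

View pics/w3.png

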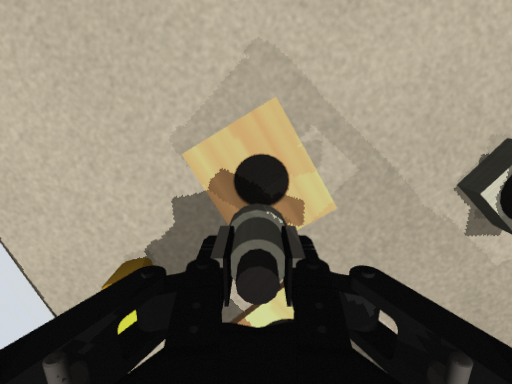

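The pocket (262,180) is directly ahead of the punch in this oblique view, as it should be. Lowering it now.

{"method": "carry_out", "body": {"plan": [{"fingers":0,"delta_pos":[0,0,1.5],"turn":0},{"fingers":0,"delta_pos":[0,0,4],"turn":0},{"fingers":0,"delta_pos":[0,0,7],"turn":0},{"fingers":0,"delta_pos":[0,0,9],"turn":0},{"fingers":0,"delta_pos":[0,0,10.5],"turn":0},{"fingers":0,"delta_pos":[0,0,11.3],"turn":0},{"fingers":0,"delta_pos":[0,0,11.7],"turn":0},{"fingers":0,"delta_pos":[0,0,11.9],"turn":0},{"fingers":0,"delta_pos":[0,0,12],"turn":0},{"fingers":0,"delta_pos":[0,0,12],"turn":0}]}}

```text
clock: 5.3
position: [0.6174, 0.2101, 0.0382]
tcp_rot: [-3.141, -0.001, -0.479]
ft_force: [-0.4, -0.2, -2.7]
finger_gap: 0.282
```

```bash
python3 - <<'E'
from h import *
s=bot.snapshot('scene'); save('s4',s,(290,200,390,290),6)
go(.6175,.2105,.036)
E
```

```text
delta cm [-0.01 -0.03  0.23] turn None dist cm 0.2 pos [0.6174 0.2102 0.0383] rot [-3.141e+00 -1.000e-03 -4.790e-01] gap 0.283 clk 5.35 F [-0.6  0.4 -2.9]
```

View pics/s4.png

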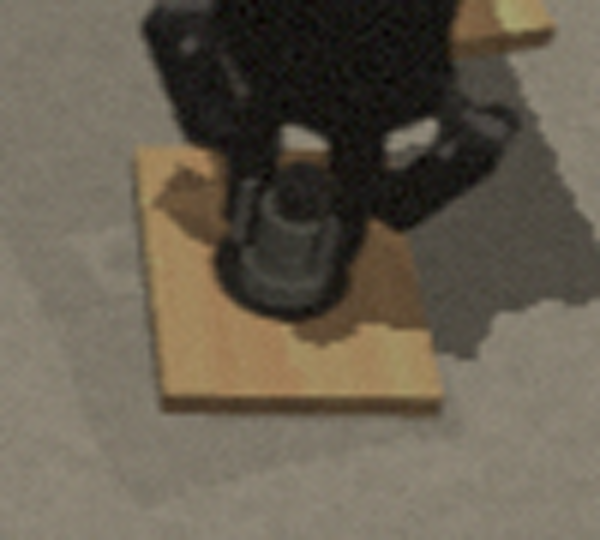

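The punch is over the pocket and still carried (2.8 N). Lowering slowly until it touches.

{"method": "carry_out", "body": {"plan": [{"fingers":0,"delta_pos":[0,0,0.05],"turn":0},{"fingers":0,"delta_pos":[0,0,0.1],"turn":0},{"fingers":0,"delta_pos":[0,0,0.15],"turn":0},{"fingers":0,"delta_pos":[0,0,0.2],"turn":0},{"fingers":0,"delta_pos":[0,0,0.2],"turn":0},{"fingers":0,"delta_pos":[0,0,0.2],"turn":0},{"fingers":0,"delta_pos":[0,0,0.2],"turn":0},{"fingers":0,"delta_pos":[0,0,0.2],"turn":0},{"fingers":0,"delta_pos":[0,0,0.2],"turn":0},{"fingers":0,"delta_pos":[0,0,0.2],"turn":0}]}}

```text
clock: 6.18
position: [0.6174, 0.2103, 0.0372]
tcp_rot: [-3.141, -0.001, -0.479]
ft_force: [-3.7, -1.1, 12.4]
finger_gap: 0.28
```

Contact confirmed (+12 N). Releasing and rising.

{"method": "carry_out", "body": {"plan": [{"fingers":0.3,"delta_pos":[0,0,0.1],"turn":0},{"fingers":0.4,"delta_pos":[0,0,0.1],"turn":0},{"fingers":0.6,"delta_pos":[0,0,0.1],"turn":0},{"fingers":0.8,"delta_pos":[0,0,0.1],"turn":0},{"fingers":0.8,"delta_pos":[0,0,0],"turn":0},{"fingers":0.8,"delta_pos":[0,0,-1],"turn":0},{"fingers":0.8,"delta_pos":[0,0,-4],"turn":0},{"fingers":0.8,"delta_pos":[0,0,-7.5],"turn":0},{"fingers":0.8,"delta_pos":[0,0,-11],"turn":0},{"fingers":1,"delta_pos":[0,0,-13],"turn":0}]}}

```text
clock: 7.02
position: [0.6182, 0.2106, 0.17]
tcp_rot: [-3.138, -0.003, -0.479]
ft_force: [1.1, 1.0, -0.4]
finger_gap: 0.917
```

```bash
python3 - <<'E'
from h import *
s=bot.snapshot('wrist'); save('w5',s); w=cloud(s)
m=(w[...,2]>.055)&(w[...,2]<.068)&(abs(w[...,0]-.617)<.04)&(abs(w[...,1]-.21)<.04)
print(m.sum(),w[m].mean(0),np.median(w[m][:,2]))
go(.498,-.0032,.165,-.478)
E
```

```text
378 [0.61714476 0.21094361 0.06123144] 0.06150213408213237
delta cm [-0.93 24.64  0.82] turn -0.001 dist cm 24.7 pos [0.6199 0.2112 0.1732] rot [-3.135 -0.006 -0.479] gap 0.993 clk 7.0667 F [1.8 0.4 2.8]
```

View pics/w5.png

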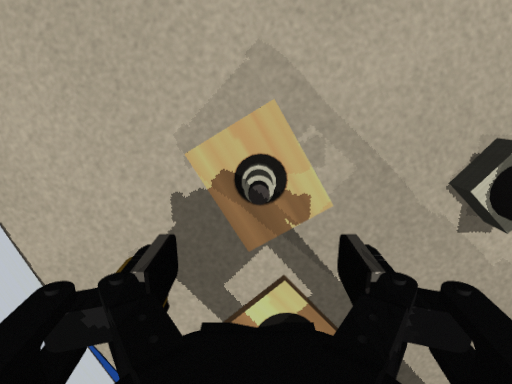

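The punch is centred and upright in its pocket: nose at (259,188), top z 0.0615 against 0.062 expected. Next, back to the bar.

{"method": "carry_out", "body": {"plan": [{"fingers":1,"delta_pos":[-0.1,2.5,0],"turn":0},{"fingers":1,"delta_pos":[-0.2,6,0],"turn":0},{"fingers":1,"delta_pos":[-0.3,10,0],"turn":0},{"fingers":1,"delta_pos":[-0.5,14,0],"turn":0},{"fingers":1,"delta_pos":[-0.6,18,0],"turn":0},{"fingers":1,"delta_pos":[-0.7,21.5,0],"turn":0},{"fingers":1,"delta_pos":[-0.8,23.5,0],"turn":0},{"fingers":1,"delta_pos":[-0.8,24.5,0],"turn":0},{"fingers":1,"delta_pos":[-0.8,24.5,0],"turn":0},{"fingers":1,"delta_pos":[-0.8,24.5,0],"turn":0}]}}

```text
clock: 7.9
position: [0.4976, -0.0034, 0.1658]
tcp_rot: [-3.141, -0.001, -0.48]
ft_force: [0.6, 0.9, -0.8]
finger_gap: 0.996
```

```bash
cat > look.py <<'E'
from h import *
import sys
def look(name,bands,cx,cy,r=.06):
    s=bot.snapshot('wrist'); save(name,s); w=cloud(s)
    for lo,hi in bands:
        m=(w[...,2]>lo)&(w[...,2]<hi)&(abs(w[...,0]-cx)<r)&(abs(w[...,1]-cy)<r)
        if m.sum()>5:
            P=w[m]; q=cv2.minAreaRect((P[:,:2]*1000).astype(np.float32)); print(lo,hi,m.sum(),P.mean(0).round(4),np.median(P[:,2]).round(4),np.round(q[0],1),np.round(q[1],1),round(q[2],1))
E
python3 - <<'E'
from look import *
look('w6',((.03,.036),(.088,.098)),.498,-.003)
go(.498,-.0032,.09,-.478)
E
```

```text
0.03 0.036 893 [ 0.5097 -0.0061  0.0336] 0.0336 [501.7  -3.3] [63.9 64.2] 19.9
0.088 0.098 6389 [ 0.5007 -0.0046  0.0935] 0.0936 [498.2  -3.3] [40.2 84. ] 62.7
delta cm [0.03 0.02 7.57] turn -0.001 dist cm 7.6 pos [ 0.4978 -0.0029  0.1657] rot [-3.141e+00 -1.000e-03 -4.790e-01] gap 0.997 clk 7.95 F [ 0.8  0.3 -0.3]
```

View pics/w6.png

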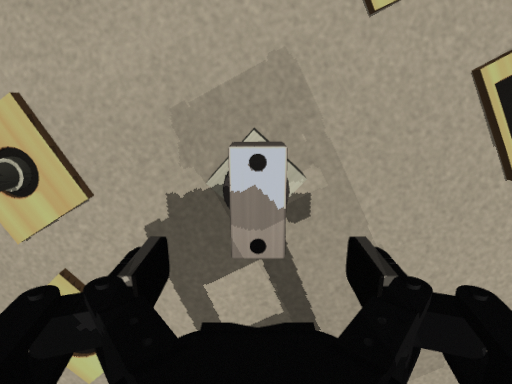

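The bar is undisturbed, with its holes at (258,162) and (258,246), lined up with the jaws. Descending and gripping.

{"method": "carry_out", "body": {"plan": [{"fingers":1,"delta_pos":[0,0,2],"turn":0},{"fingers":1,"delta_pos":[0,0,4.5],"turn":0},{"fingers":1,"delta_pos":[0,0,6.5],"turn":0},{"fingers":1,"delta_pos":[0,0,7.3],"turn":0},{"fingers":1,"delta_pos":[0,0,7.5],"turn":0},{"fingers":1,"delta_pos":[0,0,7.5],"turn":0},{"fingers":0.7,"delta_pos":[0,0,7.5],"turn":0},{"fingers":0.5,"delta_pos":[0,0,7.5],"turn":0},{"fingers":0.3,"delta_pos":[0,0,7.5],"turn":0},{"fingers":0.1,"delta_pos":[0,0,7.5],"turn":0}]}}

```text
clock: 8.78
position: [0.4974, -0.0036, 0.0911]
tcp_rot: [-3.141, -0.001, -0.479]
ft_force: [-3.5, 4.3, 48.0]
finger_gap: 0.456
```

{"method": "carry_out", "body": {"plan": [{"fingers":0,"delta_pos":[0,0,0],"turn":0},{"fingers":0,"delta_pos":[0,0,0],"turn":0},{"fingers":0,"delta_pos":[0,0,0],"turn":0},{"fingers":0,"delta_pos":[0,0,0],"turn":0},{"fingers":0,"delta_pos":[0,0,0],"turn":0},{"fingers":0,"delta_pos":[0,0,-0.2],"turn":0},{"fingers":0,"delta_pos":[0,0,-0.8],"turn":0},{"fingers":0,"delta_pos":[0,0,-2],"turn":0},{"fingers":0,"delta_pos":[0,0,-3.5],"turn":0},{"fingers":0,"delta_pos":[0,0,-4.5],"turn":0}]}}

```text
clock: 9.62
position: [0.4969, -0.0037, 0.1366]
tcp_rot: [-3.141, -0.0, -0.479]
ft_force: [0.7, 0.3, -2.9]
finger_gap: 0.452
```

```bash
python3 - <<'E'
from look import *
look('w7',((.03,.036),(.058,.067),(.135,.145)),.498,-.003)
go(.6439,-.2142,.135,-.03)
E
```

```text
0.03 0.036 907 [ 0.524  -0.0098  0.0335] 0.0336 [501.6  -3.4] [64.4 64.3] 20.0
0.135 0.145 14052 [ 0.5026 -0.0061  0.1388] 0.1387 [498.5  -3.8] [66.1 82.5] 62.7
delta cm [22.66 11.95  0.3 ] turn -0.449 dist cm 25.6 pos [ 0.4979 -0.0037  0.138 ] rot [-3.14e+00 -3.00e-03 -4.79e-01] gap 0.45 clk 9.6667 F [ 1.3  0.3 -0.5]
```

View pics/w7.png

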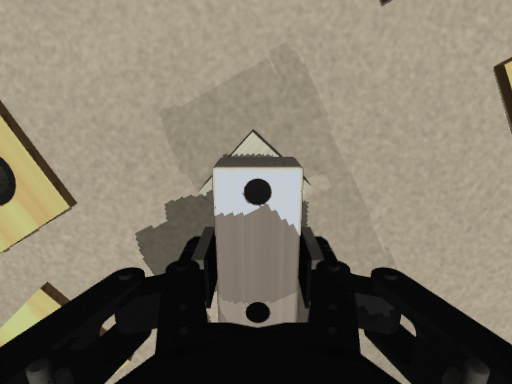

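The bar is held and its top is level at 0.139. The block below hasn't moved. Carrying it to the bar nest with a turn.

{"method": "carry_out", "body": {"plan": [{"fingers":0,"delta_pos":[1.5,0.8,0],"turn":-0.03},{"fingers":0,"delta_pos":[4,2.1,0],"turn":-0.08},{"fingers":0,"delta_pos":[7,3.7,0],"turn":-0.14},{"fingers":0,"delta_pos":[10,5.3,0],"turn":-0.2},{"fingers":0,"delta_pos":[13,6.9,0],"turn":-0.26},{"fingers":0,"delta_pos":[16,8.5,0],"turn":-0.32},{"fingers":0,"delta_pos":[19,10,0],"turn":-0.38},{"fingers":0,"delta_pos":[21.3,11.2,0],"turn":-0.43},{"fingers":0,"delta_pos":[22.4,11.8,0],"turn":-0.45},{"fingers":0,"delta_pos":[22.7,12,0],"turn":-0.45}]}}

```text
clock: 10.5
position: [0.6438, -0.217, 0.1348]
tcp_rot: [3.141, -0.001, -0.03]
ft_force: [-0.9, 0.5, -2.6]
finger_gap: 0.451
```

{"method": "carry_out", "body": {"plan": [{"fingers":0,"delta_pos":[0,0,0],"turn":0},{"fingers":0,"delta_pos":[0,0,0],"turn":0},{"fingers":0,"delta_pos":[0,0,1],"turn":0},{"fingers":0,"delta_pos":[0,0,3],"turn":0},{"fingers":0,"delta_pos":[0,0,5],"turn":0},{"fingers":0,"delta_pos":[0,0,6.5],"turn":0},{"fingers":0,"delta_pos":[0,0,7.5],"turn":0},{"fingers":0,"delta_pos":[0,0,8],"turn":0},{"fingers":0,"delta_pos":[0,0,8],"turn":0},{"fingers":0,"delta_pos":[0,0,8],"turn":0}]}}

```text
clock: 11.33
position: [0.643, -0.2145, 0.0556]
tcp_rot: [3.142, -0.0, -0.029]
ft_force: [0.5, 0.6, -1.8]
finger_gap: 0.453
```

```bash
python3 - <<'E'
from look import *
look('w8',((.05,.066),(.009,.015)),.6439,-.2142,.075)
s=bot.snapshot('scene'); save('s8',s,(100,200,210,290),5)
go(.6439,-.2142,.034,-.03)
E
```

```text
0.05 0.066 14497 [ 0.6499 -0.2141  0.0577] 0.0577 [ 645.  -213.9] [66.3 82.2] 88.2
0.009 0.015 10049 [ 0.6721 -0.2125  0.0116] 0.0116 [ 641.8 -212.4] [100.8 120.7] 88.2
delta cm [ 0.03 -0.07  2.24] turn 0.001 dist cm 2.2 pos [ 0.6436 -0.2149  0.0564] rot [ 3.141e+00 -2.000e-03 -2.900e-02] gap 0.451 clk 11.4333 F [-0.1  0.8 -2.5]
```

View pics/w8.png

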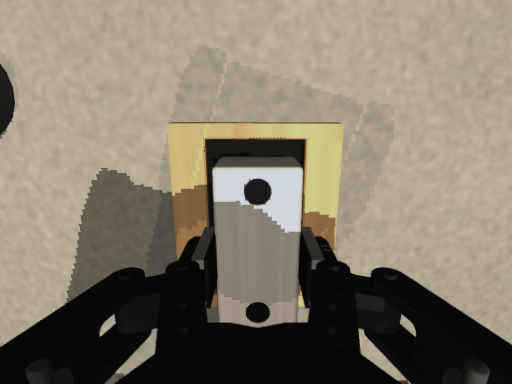

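View pics/s8.png

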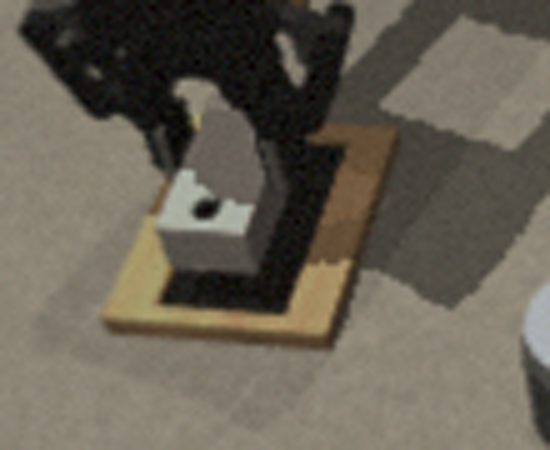

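The bar is aligned with the long pocket and centred in it, with even margins in both views. The underside is at about 0.028, so 22 mm to go.

{"method": "carry_out", "body": {"plan": [{"fingers":0,"delta_pos":[0,-0.1,0.5],"turn":0},{"fingers":0,"delta_pos":[0,-0.1,1.1],"turn":0},{"fingers":0,"delta_pos":[0,-0.1,1.6],"turn":0},{"fingers":0,"delta_pos":[0,-0.1,1.9],"turn":0},{"fingers":0,"delta_pos":[0,-0.1,2.05],"turn":0},{"fingers":0,"delta_pos":[0,-0.1,2.15],"turn":0},{"fingers":0,"delta_pos":[0,-0.1,2.2],"turn":0},{"fingers":0,"delta_pos":[0,-0.1,2.25],"turn":0},{"fingers":0,"delta_pos":[0,-0.1,2.25],"turn":0},{"fingers":0,"delta_pos":[0,-0.1,2.25],"turn":0}]}}

```text
clock: 12.27
position: [0.6425, -0.2137, 0.0335]
tcp_rot: [-3.141, 0.001, -0.029]
ft_force: [-5.1, 0.5, 6.4]
finger_gap: 0.45
```

Contact at +6 N. Releasing and rising.

{"method": "carry_out", "body": {"plan": [{"fingers":0.5,"delta_pos":[0,0,0.05],"turn":0},{"fingers":0.6,"delta_pos":[0,0,0.05],"turn":0},{"fingers":0.7,"delta_pos":[0,0,0.05],"turn":0},{"fingers":0.8,"delta_pos":[0,0,0],"turn":0},{"fingers":0.8,"delta_pos":[0,0,0],"turn":0},{"fingers":0.8,"delta_pos":[0,0,-1],"turn":0},{"fingers":0.8,"delta_pos":[0,0,-4],"turn":0},{"fingers":0.8,"delta_pos":[0,0,-7],"turn":0},{"fingers":1,"delta_pos":[0,0,-9],"turn":0},{"fingers":1,"delta_pos":[0,0,-10],"turn":0}]}}

```text
clock: 13.1
position: [0.6445, -0.2143, 0.1368]
tcp_rot: [3.14, -0.005, -0.029]
ft_force: [-0.2, -0.1, 0.4]
finger_gap: 0.997
```

```bash
python3 - <<'E'
from look import *
look('w9',((.03,.04),(.009,.015),(.003,.0085)),.6439,-.2142,.075)
go(.5,-.0034,.133,-.37)
go(.5,-.0034,.133,-.37+np.pi/2)
E
```

```text
0.03 0.04 5007 [ 0.6457 -0.2132  0.0356] 0.0356 [ 643.4 -213.1] [40.1 83.9] 88.3
0.009 0.015 7815 [ 0.6463 -0.2126  0.0116] 0.0116 [ 641.3 -212.4] [100.7 120.9] 88.2
0.003 0.0085 2199 [ 0.6538 -0.2116  0.006 ] 0.006 [ 641.3 -212.4] [ 58.5 102. ] 88.2
delta cm [-15.1  -20.67   0.44] turn 0.341 dist cm 25.6 pos [ 0.6449 -0.2144  0.1374] rot [ 3.14  -0.006 -0.029] gap 1.002 clk 13.15 F [ 0.4 -1.   1.3]
delta cm [-15.1  -20.67   0.44] turn -1.23 dist cm 25.6 pos [ 0.6449 -0.2144  0.1374] rot [ 3.14  -0.006 -0.029] gap 1.002 clk 13.15 F [ 0.4 -1.   1.3]
```

View pics/w9.png

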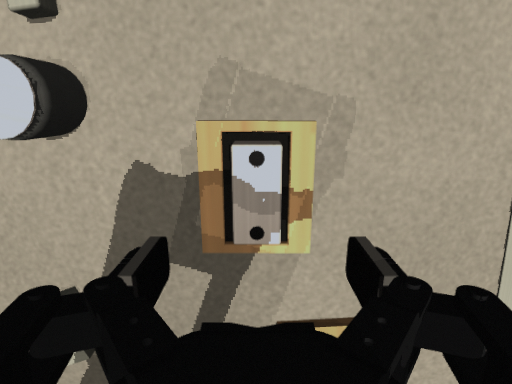

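The bar is flat in its pocket: top z 0.0356 (expected 0.036), about 2 mm off centre. Going back for the ring.

{"method": "carry_out", "body": {"plan": [{"fingers":1,"delta_pos":[-1.5,-2,0],"turn":-0.04},{"fingers":1,"delta_pos":[-3.5,-4.8,0],"turn":-0.09},{"fingers":1,"delta_pos":[-5.8,-8,0],"turn":-0.15},{"fingers":1,"delta_pos":[-8.1,-11.2,0],"turn":-0.21},{"fingers":1,"delta_pos":[-10.4,-14.4,0],"turn":-0.27},{"fingers":1,"delta_pos":[-12.5,-17.3,0],"turn":-0.33},{"fingers":1,"delta_pos":[-14,-19.4,0],"turn":-0.37},{"fingers":1,"delta_pos":[-14.9,-20.6,0],"turn":-0.38},{"fingers":1,"delta_pos":[-14.9,-20.6,0],"turn":-0.38},{"fingers":1,"delta_pos":[-14.9,-20.6,0],"turn":-0.38}]}}

```text
clock: 13.98
position: [0.5002, -0.0034, 0.1326]
tcp_rot: [3.141, -0.0, 0.351]
ft_force: [-0.7, -0.6, 0.1]
finger_gap: 0.999
```

```bash
python3 - <<'E'
from look import *
look('w10',((.03,.036),(.058,.067)),.5,-.0034)
go(.5,-.0034,.060,.35)
E
```

```text
0.03 0.036 2127 [ 0.5153 -0.0008  0.0336] 0.0336 [501.9  -3.5] [63.9 64.4] 20.2
0.058 0.067 3339 [ 0.5018 -0.0024  0.0633] 0.0635 [500.8  -2.7] [53.  52.9] 6.6
delta cm [-0.06 -0.08  7.28] turn 0.0 dist cm 7.3 pos [ 0.5008 -0.004   0.1328] rot [ 3.141e+00 -1.000e-03  3.500e-01] gap 1.005 clk 14.0333 F [0.3 0.4 0.2]
```

View pics/w10.png

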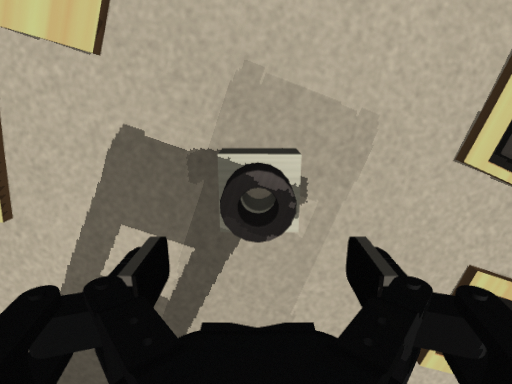

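The ring sits at (258,202), centred between the jaws, 53 mm across with its top at 0.0635. Descending and gripping.

{"method": "carry_out", "body": {"plan": [{"fingers":1,"delta_pos":[0,0,2],"turn":0},{"fingers":1,"delta_pos":[0,0,4.5],"turn":0},{"fingers":1,"delta_pos":[0,0,6.3],"turn":0},{"fingers":1,"delta_pos":[0,0,7.1],"turn":0},{"fingers":1,"delta_pos":[0,0,7.2],"turn":0},{"fingers":1,"delta_pos":[0,0,7.2],"turn":0},{"fingers":0.8,"delta_pos":[0,0,7.2],"turn":0},{"fingers":0.7,"delta_pos":[0,0,7.2],"turn":0},{"fingers":0.5,"delta_pos":[0,0,7.2],"turn":0},{"fingers":0.3,"delta_pos":[0,0,7.2],"turn":0}]}}

```text
clock: 14.87
position: [0.5008, -0.0035, 0.0622]
tcp_rot: [3.141, -0.002, 0.351]
ft_force: [-2.0, -0.9, 11.3]
finger_gap: 0.601
```

{"method": "carry_out", "body": {"plan": [{"fingers":0,"delta_pos":[0,0,0],"turn":0},{"fingers":0,"delta_pos":[0,0,0],"turn":0},{"fingers":0,"delta_pos":[0,0,0],"turn":0},{"fingers":0,"delta_pos":[0,0,0],"turn":0},{"fingers":0,"delta_pos":[0,0,0],"turn":0},{"fingers":0,"delta_pos":[0,0,-0.2],"turn":0},{"fingers":0,"delta_pos":[0,0,-0.8],"turn":0},{"fingers":0,"delta_pos":[0,0,-2],"turn":0},{"fingers":0,"delta_pos":[0,0,-3.5],"turn":0},{"fingers":0,"delta_pos":[0,0,-4.5],"turn":0}]}}

```text
clock: 15.7
position: [0.5001, -0.0035, 0.107]
tcp_rot: [3.141, -0.0, 0.351]
ft_force: [0.8, -0.4, -4.7]
finger_gap: 0.597
```

```bash
python3 - <<'E'
from look import *
look('w11',((.03,.036),(.1,.112)),.5,-.0034)
go(.434,.2712,.105)
E
```

```text
0.03 0.036 3985 [5.13e-01 1.00e-04 3.36e-02] 0.0336 [501.8  -3.5] [64.7 64.4] 20.0
0.1 0.112 8046 [ 0.5023 -0.0019  0.1076] 0.1081 [502.3   1.1] [62.3 56.2] 72.9
delta cm [  3.14 -28.1    0.35] turn None dist cm 28.3 pos [ 0.5011 -0.0035  0.1085] rot [ 3.141e+00 -3.000e-03  3.510e-01] gap 0.596 clk 15.75 F [ 1.2  0.6 -2.5]
```

View pics/w11.png

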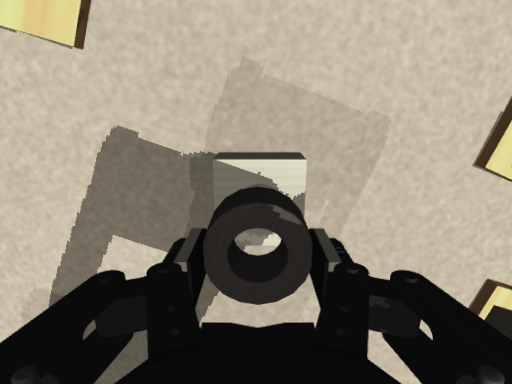

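The ring is held level and the block is unmoved. Carrying it to the ring nest.

{"method": "carry_out", "body": {"plan": [{"fingers":0,"delta_pos":[0.2,-2,0],"turn":0},{"fingers":0,"delta_pos":[0.5,-5,0],"turn":0},{"fingers":0,"delta_pos":[1,-8.8,0],"turn":0},{"fingers":0,"delta_pos":[1.4,-12.6,0],"turn":0},{"fingers":0,"delta_pos":[1.8,-16.4,0],"turn":0},{"fingers":0,"delta_pos":[2.2,-20.2,0],"turn":0},{"fingers":0,"delta_pos":[2.6,-23.7,0],"turn":0},{"fingers":0,"delta_pos":[2.9,-26.4,0],"turn":0},{"fingers":0,"delta_pos":[3.1,-27.8,0],"turn":0},{"fingers":0,"delta_pos":[3.1,-28.1,0],"turn":0}]}}

```text
clock: 16.58
position: [0.432, 0.2736, 0.1058]
tcp_rot: [-3.141, -0.001, 0.353]
ft_force: [-0.1, -0.5, -4.4]
finger_gap: 0.6
```

{"method": "carry_out", "body": {"plan": [{"fingers":0,"delta_pos":[0,0,0],"turn":0},{"fingers":0,"delta_pos":[0,0,0.3],"turn":0},{"fingers":0,"delta_pos":[0,0,1.2],"turn":0},{"fingers":0,"delta_pos":[0,0,2.5],"turn":0},{"fingers":0,"delta_pos":[0,0,3.7],"turn":0},{"fingers":0,"delta_pos":[0,0,4.6],"turn":0},{"fingers":0,"delta_pos":[0,0,5],"turn":0},{"fingers":0,"delta_pos":[0,0,5],"turn":0},{"fingers":0,"delta_pos":[0,0,5],"turn":0},{"fingers":0,"delta_pos":[0,0,5],"turn":0}]}}

```text
clock: 17.42
position: [0.433, 0.2711, 0.0562]
tcp_rot: [-3.141, -0.001, 0.351]
ft_force: [-0.8, 0.7, -4.1]
finger_gap: 0.595
```

```bash
python3 - <<'E'
from look import *
look('w12',((.05,.066),(.009,.015),(.003,.008)),.434,.2712,.085)
s=bot.snapshot('scene'); save('s12',s,(310,150,400,230),6)
go(.434,.2712,.032)
E
```

```text
0.05 0.066 8341 [0.4353 0.2727 0.0572] 0.0573 [435.1 275.5] [63.2 55.3] 73.7
0.009 0.015 13370 [0.462  0.2784 0.0116] 0.0116 [434.  270.4] [120.9 100.7] 14.7
0.003 0.008 4177 [0.4449 0.273  0.0059] 0.0059 [450.4 273.4] [87.6 93.6] 14.7
delta cm [0.09 0.04 2.44] turn None dist cm 2.4 pos [0.433  0.2713 0.0564] rot [-3.141e+00 -1.000e-03  3.510e-01] gap 0.595 clk 17.5167 F [-0.6 -0.3 -4.3]
```

View pics/w12.png

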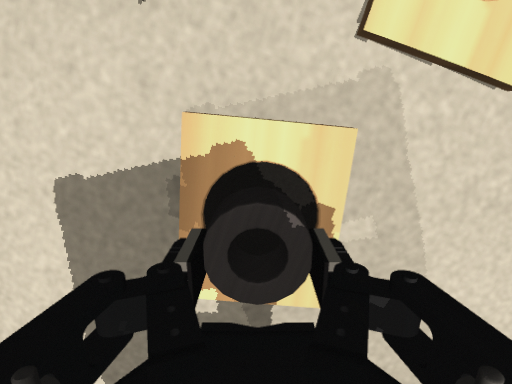

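View pics/s12.png

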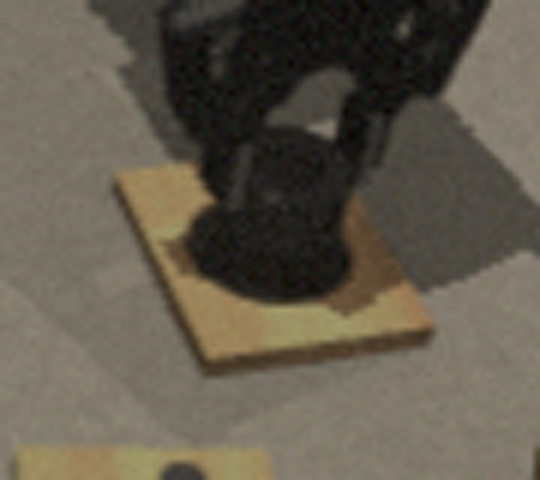

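The ring is over the pocket and centred within about 2 mm (slab measured at (0.434, 0.270)). The underside is at about 0.027, so lowering 22 mm.

{"method": "carry_out", "body": {"plan": [{"fingers":0,"delta_pos":[0,0,0.5],"turn":0},{"fingers":0,"delta_pos":[0,0,1.1],"turn":0},{"fingers":0,"delta_pos":[0,0,1.6],"turn":0},{"fingers":0,"delta_pos":[0,0,1.85],"turn":0},{"fingers":0,"delta_pos":[0,0,2],"turn":0},{"fingers":0,"delta_pos":[0,0,2.1],"turn":0},{"fingers":0,"delta_pos":[0,0,2.15],"turn":0},{"fingers":0,"delta_pos":[0,0,2.2],"turn":0},{"fingers":0,"delta_pos":[0,0,2.2],"turn":0},{"fingers":0,"delta_pos":[0,0,2.2],"turn":0}]}}

```text
clock: 18.35
position: [0.4323, 0.2709, 0.0343]
tcp_rot: [3.142, 0.0, 0.351]
ft_force: [-3.5, -1.8, 5.6]
finger_gap: 0.596
```

Contact at +5.6 N. Releasing and rising.

{"method": "carry_out", "body": {"plan": [{"fingers":0.65,"delta_pos":[0,0,0.05],"turn":0},{"fingers":0.75,"delta_pos":[0,0,0.05],"turn":0},{"fingers":0.85,"delta_pos":[0,0,0.05],"turn":0},{"fingers":0.9,"delta_pos":[0,0,0],"turn":0},{"fingers":0.9,"delta_pos":[0,0,0],"turn":0},{"fingers":0.9,"delta_pos":[0,0,-1],"turn":0},{"fingers":0.9,"delta_pos":[0,0,-3.5],"turn":0},{"fingers":1,"delta_pos":[0,0,-6.5],"turn":0},{"fingers":1,"delta_pos":[0,0,-8.5],"turn":0},{"fingers":1,"delta_pos":[0,0,-9],"turn":0}]}}

```text
clock: 19.18
position: [0.4343, 0.2721, 0.1277]
tcp_rot: [-3.14, -0.005, 0.351]
ft_force: [0.8, 0.4, -0.2]
finger_gap: 1.0
```

```bash
python3 - <<'E'
from look import *
look('w13',((.03,.04),(.009,.015),(.003,.0085)),.434,.2712,.075)
go(.5018,-.0035,.123,.35)
E
```

```text
0.03 0.04 2719 [0.4333 0.272  0.0353] 0.0355 [432.4 271.5] [53.4 52.7] 60.4
0.009 0.015 10893 [0.4394 0.2719 0.0116] 0.0116 [433.9 270.2] [121.  100.6] 14.8
0.003 0.0085 2200 [0.4446 0.2714 0.006 ] 0.0059 [449.5 276.8] [87.6 95.2] 14.7
delta cm [-3.11 28.2   0.4 ] turn 0.001 dist cm 28.4 pos [0.4341 0.272  0.127 ] rot [-3.141 -0.005  0.351] gap 0.997 clk 19.2333 F [0.3 0.8 0.2]
```

View pics/w13.png

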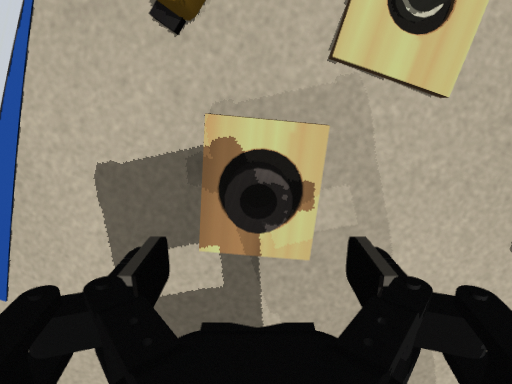

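The ring lies flat in its pocket: (260,190), top z 0.0355, about 2 mm off centre. Going back for the block.

{"method": "carry_out", "body": {"plan": [{"fingers":1,"delta_pos":[-0.3,2.5,0],"turn":0},{"fingers":1,"delta_pos":[-0.6,6,0],"turn":0},{"fingers":1,"delta_pos":[-1,10,0],"turn":0},{"fingers":1,"delta_pos":[-1.5,14,0],"turn":0},{"fingers":1,"delta_pos":[-1.9,18,0],"turn":0},{"fingers":1,"delta_pos":[-2.4,22,0],"turn":0},{"fingers":1,"delta_pos":[-2.8,25.5,0],"turn":0},{"fingers":1,"delta_pos":[-3,27.6,0],"turn":0},{"fingers":1,"delta_pos":[-3,28.2,0],"turn":0},{"fingers":1,"delta_pos":[-3,28.2,0],"turn":0}]}}

```text
clock: 20.07
position: [0.5011, -0.0053, 0.1231]
tcp_rot: [-3.141, 0.001, 0.348]
ft_force: [-0.5, 0.4, 0.8]
finger_gap: 1.0
```

```bash
python3 - <<'E'
from look import *
look('w14',((.03,.037),),.5,-.0034)
go(.5018,-.0035,.026,.35)
E
```

```text
0.03 0.037 5872 [ 0.5033 -0.003   0.0336] 0.0336 [501.8  -3.6] [64.3 64.2] 19.9
delta cm [ 0.12 -0.03  9.72] turn -0.001 dist cm 9.7 pos [ 0.5008 -0.0042  0.1232] rot [-3.141e+00  1.000e-03  3.490e-01] gap 1.001 clk 20.1167 F [ 0.3  0.4 -0.7]
```

View pics/w14.png

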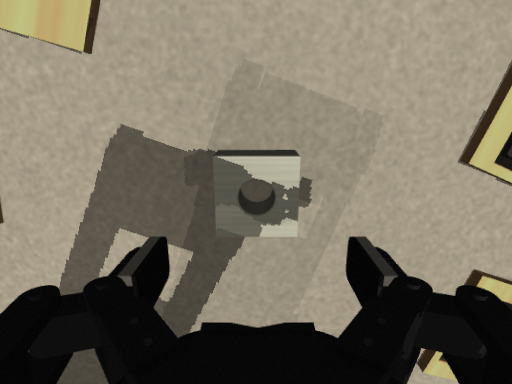

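The block is square to the jaws and centred at (257,195), measured 64x64 at 19.9°. Descending and gripping.

{"method": "carry_out", "body": {"plan": [{"fingers":1,"delta_pos":[0.1,0,2],"turn":0},{"fingers":1,"delta_pos":[0.1,0,5],"turn":0},{"fingers":1,"delta_pos":[0.1,0,7.5],"turn":0},{"fingers":1,"delta_pos":[0.1,0,9],"turn":0},{"fingers":1,"delta_pos":[0.1,0,9.6],"turn":0},{"fingers":1,"delta_pos":[0.1,0,9.7],"turn":0},{"fingers":1,"delta_pos":[0.1,0,9.7],"turn":0},{"fingers":0.85,"delta_pos":[0.1,0,9.7],"turn":0},{"fingers":0.75,"delta_pos":[0.1,0,9.7],"turn":0},{"fingers":0.6,"delta_pos":[0.1,0,9.7],"turn":0}]}}

```text
clock: 20.95
position: [0.5031, -0.0036, 0.0283]
tcp_rot: [3.141, -0.002, 0.351]
ft_force: [-1.5, 2.1, 8.7]
finger_gap: 0.737
```

{"method": "carry_out", "body": {"plan": [{"fingers":0,"delta_pos":[0,0,0],"turn":0},{"fingers":0,"delta_pos":[0,0,0],"turn":0},{"fingers":0,"delta_pos":[0,0,0],"turn":0},{"fingers":0,"delta_pos":[0,0,0],"turn":0},{"fingers":0,"delta_pos":[0,0,0],"turn":0},{"fingers":0,"delta_pos":[0,0,-0.2],"turn":0},{"fingers":0,"delta_pos":[0,0,-0.8],"turn":0},{"fingers":0,"delta_pos":[0,0,-2],"turn":0},{"fingers":0,"delta_pos":[0,0,-3.5],"turn":0},{"fingers":0,"delta_pos":[0,0,-4.5],"turn":0}]}}

```text
clock: 21.78
position: [0.5021, -0.0038, 0.0729]
tcp_rot: [3.142, -0.0, 0.351]
ft_force: [1.2, -0.2, -7.1]
finger_gap: 0.732
```

```bash
python3 - <<'E'
from look import *
look('w15',((.06,.09),),.5,-.0034)
go(.4365,-.2815,.071,.02)
E
```

```text
0.06 0.09 18893 [ 0.5049 -0.0019  0.0772] 0.078 [500.7  -3.4] [65.  90.4] 20.1
delta cm [-15.81  23.79   0.34] turn 0.331 dist cm 28.6 pos [ 0.5032 -0.0038  0.0744] rot [ 3.141e+00 -2.000e-03  3.510e-01] gap 0.73 clk 21.8333 F [ 0.8 -0.7 -4.5]
```

View pics/w15.png

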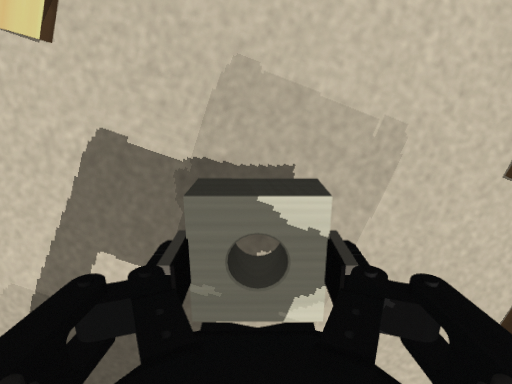

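The block is held level. Carrying it to the square nest and turning it to match.

{"method": "carry_out", "body": {"plan": [{"fingers":0,"delta_pos":[-1,1.5,-0.2],"turn":0.02},{"fingers":0,"delta_pos":[-2.6,3.9,-0.5],"turn":0.05},{"fingers":0,"delta_pos":[-4.8,7.2,-0.5],"turn":0.1},{"fingers":0,"delta_pos":[-7,10.6,-0.5],"turn":0.15},{"fingers":0,"delta_pos":[-9.2,14,-0.5],"turn":0.2},{"fingers":0,"delta_pos":[-11.4,17.3,-0.5],"turn":0.25},{"fingers":0,"delta_pos":[-13.4,20.3,-0.5],"turn":0.29},{"fingers":0,"delta_pos":[-14.9,22.6,-0.5],"turn":0.32},{"fingers":0,"delta_pos":[-15.6,23.6,-0.5],"turn":0.33},{"fingers":0,"delta_pos":[-15.7,23.8,-0.5],"turn":0.33}]}}

```text
clock: 22.67
position: [0.4358, -0.2834, 0.0767]
tcp_rot: [3.141, -0.0, 0.018]
ft_force: [0.7, -0.6, -7.3]
finger_gap: 0.729
```

{"method": "carry_out", "body": {"plan": [{"fingers":0,"delta_pos":[0,0,0],"turn":0},{"fingers":0,"delta_pos":[0,0,0.2],"turn":0},{"fingers":0,"delta_pos":[0,0,0.6],"turn":0},{"fingers":0,"delta_pos":[0,0,1.2],"turn":0},{"fingers":0,"delta_pos":[0,0,1.8],"turn":0},{"fingers":0,"delta_pos":[0,0,2],"turn":0},{"fingers":0,"delta_pos":[0,0,2],"turn":0},{"fingers":0,"delta_pos":[0,0,2],"turn":0},{"fingers":0,"delta_pos":[0,0,2],"turn":0},{"fingers":0,"delta_pos":[0,0,2],"turn":0}]}}

```text
clock: 23.5
position: [0.4367, -0.2813, 0.057]
tcp_rot: [3.141, -0.0, 0.021]
ft_force: [0.2, 0.3, -5.9]
finger_gap: 0.73
```

```bash
python3 - <<'E'
from look import *
look('w16',((.05,.075),(.009,.015),(.003,.008)),.4375,-.282,.085)
s=bot.snapshot('scene'); save('s16',s,(100,130,200,220),6)
go(.4365,-.2815,.032,.02)
E
```

```text
0.05 0.075 18238 [ 0.4395 -0.2805  0.062 ] 0.0621 [ 435.6 -280.7] [65.2 90. ] 1.7
0.009 0.015 7827 [ 0.4794 -0.2796  0.0116] 0.0116 [ 437.2 -280.7] [120.4 100.8] 1.2
0.003 0.008 4133 [ 0.4611 -0.2804  0.0059] 0.0059 [ 443.4 -280.6] [67.5 83.1] 1.2
delta cm [-0.02  0.01  2.5 ] turn 0.001 dist cm 2.5 pos [ 0.4367 -0.2813  0.057 ] rot [ 3.141 -0.     0.021] gap 0.729 clk 23.6 F [ 0.6  0.3 -6.3]
```

View pics/w16.png

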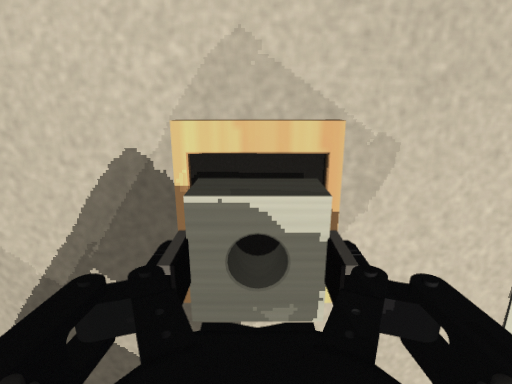

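View pics/s16.png

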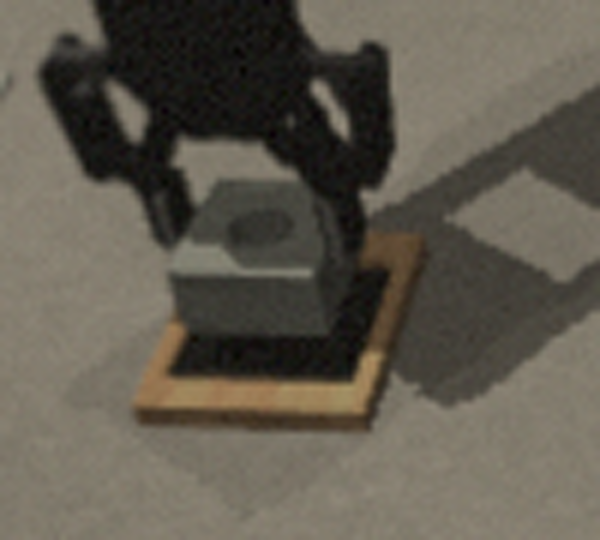

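The block is parallel to the pocket and within 1 mm of its centre. The underside is at about 0.028, so lowering.

{"method": "carry_out", "body": {"plan": [{"fingers":0,"delta_pos":[0,0,0.5],"turn":0},{"fingers":0,"delta_pos":[0,0,1.1],"turn":0},{"fingers":0,"delta_pos":[0,0,1.6],"turn":0},{"fingers":0,"delta_pos":[0,0,1.9],"turn":0},{"fingers":0,"delta_pos":[0,0,2.05],"turn":0},{"fingers":0,"delta_pos":[0,0,2.15],"turn":0},{"fingers":0,"delta_pos":[0,0,2.2],"turn":0},{"fingers":0,"delta_pos":[0,0,2.25],"turn":0},{"fingers":0,"delta_pos":[0,0,2.25],"turn":0},{"fingers":0,"delta_pos":[0,0,2.25],"turn":0}]}}

```text
clock: 24.43
position: [0.4367, -0.2813, 0.0345]
tcp_rot: [3.141, -0.0, 0.021]
ft_force: [-0.9, 0.3, -5.3]
finger_gap: 0.732
```

{"method": "carry_out", "body": {"plan": [{"fingers":0,"delta_pos":[0,0,0.03],"turn":0},{"fingers":0,"delta_pos":[0,0,0.06],"turn":0},{"fingers":0,"delta_pos":[0,0,0.09],"turn":0},{"fingers":0,"delta_pos":[0,0,0.12],"turn":0},{"fingers":0,"delta_pos":[0,0,0.14],"turn":0},{"fingers":0,"delta_pos":[0,0,0.14],"turn":0},{"fingers":0,"delta_pos":[0,0,0.14],"turn":0},{"fingers":0,"delta_pos":[0,0,0.14],"turn":0},{"fingers":0,"delta_pos":[0,0,0.14],"turn":0},{"fingers":0,"delta_pos":[0,0,0.14],"turn":0}]}}

```text
clock: 25.27
position: [0.4366, -0.2813, 0.0343]
tcp_rot: [3.141, -0.0, 0.021]
ft_force: [-6.2, 4.3, 17.9]
finger_gap: 0.733
```

Contact at +18 N. Releasing and rising.

{"method": "carry_out", "body": {"plan": [{"fingers":0.76,"delta_pos":[0,0,0],"turn":0},{"fingers":0.85,"delta_pos":[0,0,0],"turn":0},{"fingers":1,"delta_pos":[0,0,0],"turn":0},{"fingers":1,"delta_pos":[0,0,0],"turn":0},{"fingers":1,"delta_pos":[0,0,0],"turn":0},{"fingers":1,"delta_pos":[0,0,-1],"turn":0},{"fingers":1,"delta_pos":[0,0,-3.5],"turn":0},{"fingers":1,"delta_pos":[0,0,-7],"turn":0},{"fingers":1,"delta_pos":[0,0,-9.5],"turn":0},{"fingers":1,"delta_pos":[0,0,-10],"turn":0}]}}

```text
clock: 26.1
position: [0.4386, -0.2826, 0.1376]
tcp_rot: [3.138, -0.005, 0.021]
ft_force: [0.6, -0.8, -0.1]
finger_gap: 1.0
```

```bash
python3 - <<'E'
from look import *
look('w17',((.035,.05),(.009,.015),(.003,.008)),.4375,-.282,.085)
s=bot.snapshot('top'); save('t17',s,(120,100,400,280),2.85); w=cloud(s)
for n,(cx,cy,lo,hi) in dict(punch=(.617,.21,.054,.066),ring=(.433,.271,.03,.04),bar=(.643,-.213,.03,.042),tin=(.72,-.041,.06,.07),tape=(.57,.366,.05,.065)).items():
    m=(w[...,2]>lo)&(w[...,2]<hi)&(np.hypot(w[...,0]-cx,w[...,1]-cy)<.06); print(n,m.sum(),w[m].mean(0).round(4))
print(w[142,284],w[196,142],bot.state()['ft_force'])
E
```

```text
0.035 0.05 5530 [ 0.4367 -0.2807  0.0396] 0.0396 [ 435.1 -280.8] [64.8 64.4] 0.9
0.009 0.015 6411 [ 0.4465 -0.2806  0.0116] 0.0116 [ 436.6 -280.8] [120.  100.8] 1.1
0.003 0.008 2547 [ 0.453  -0.2811  0.006 ] 0.006 [ 446.4 -280.4] [101.6  99.3] 1.2
punch 31 [0.6162 0.2106 0.0617]
ring 173 [0.4334 0.2705 0.0359]
bar 361 [ 0.6441 -0.2127  0.0358]
tin 283 [ 0.7262 -0.0415  0.065 ]
tape 247 [0.5719 0.3717 0.057 ]
[ 0.72069279 -0.04138776  0.06616982] [0.57025342 0.36709244 0.05633444] [-0.11996038  0.77027413  0.14668396]
```

View pics/w17.png

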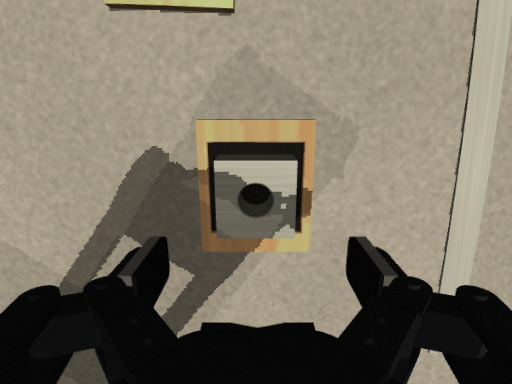

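View pics/t17.png

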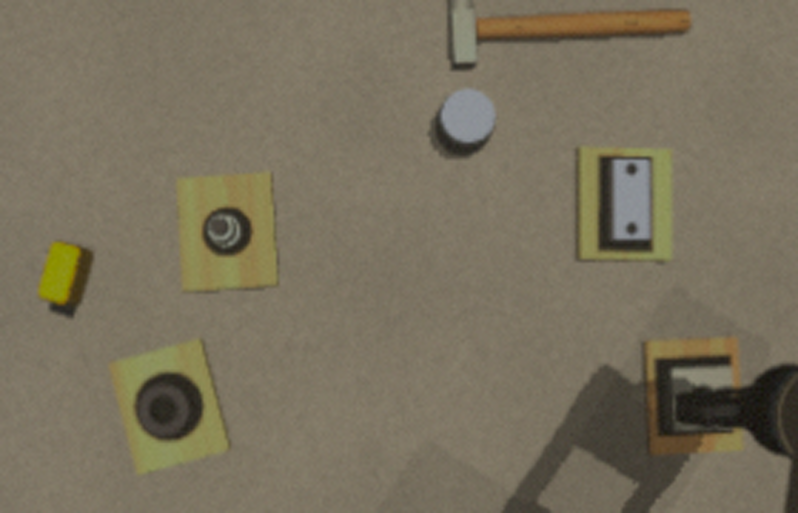

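All four parts are seated, with tops at 0.0396, 0.0359, 0.0358 and 0.0617 (expected 0.040, 0.036, 0.036 and 0.062). The tin and tape are where they were, and the gripper is clear. Handing in.

```bash
python3 -c "
from plant import bot
print(bot.close_job(), bot.state()['clock'])"
```

```text
the job is handed in; nothing more can be done
the job is handed in; nothing more can be done
```

I took the stack apart from the top and set the punch, stripper bar, die ring and die block each into its own nest. I lowered each part until the wrist force showed contact, then released it. The job was handed in at about 26 s of the 106 s allowed; no verdict was reported.

| Part | Top height measured (mm) | Expected (mm) | Offset from pocket centre |
|---|---|---|---|
| Punch | 61.5–61.7 | 62 | about 1 mm |
| Stripper bar | 35.6 | 36 | about 2 mm |
| Die ring | 35.5 | 36 | about 2 mm |
| Die block | 39.6 | 40 | about 1.5 mm |

- **Seating:** The last pictures show every part flat in its pocket and upright, with none on a rim.
- **Tin and tape measure:** They read the same as at the start to within about 3 mm, which is measurement noise. The gripper was open and clear of everything, with near-zero force.
- **Camera disagreement:** The top and wrist cameras differed by 1–3 mm on some nest centres, which is well inside the 15 mm tolerance.
- **Gripping force:** Closing on the bar briefly showed 48 N at the wrist (limit 120 N), and nothing shifted.

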